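# Tighten a lens retaining ring with a two-pin face spanner

### The arm

A 6-joint arm with a two-finger parallel gripper is mounted at the origin on the work surface; the furniture and walls round the work are solid. World frame = base frame: x ahead of the robot, y to its left, z up, the work surface at z = 0. Lengths are in m, angles in rad, forces in N, time in s.
With the tool pointing down it reaches from about 0.35 to 1 m from the base axis. Payload 7.1 kg.
Tool frame: the origin (TCP) lies midway between the tips of the shut fingers; the grasp point (between the pads) lies 19 mm behind it; z points along the fingers, y is the line along which they close (so a half turn about z gives the same grasp; the last joint's range is limited). The gripper opens to 85 mm and grips with 20 to 120 N. Pads are 22 mm wide; open, the fingers measure 114 mm over their backs; the gripper's body (76 mm by 85 mm) begins 54 mm behind the grasp point. The pads swing forward as they close: fully open they stand 13 mm farther back than shut.
Start: joints at [-0.019, 0.423, 1.63, -0, 1.089, -0.019], TCP at [0.625, 0, 0.231] pointing down, gripper open.
Joint ranges: [-3, 3], [-0.9, 2.11], [0.09, 2.58], [-1.31, 4.45], [0.11, 2.69], [-2.54, 2.54]. Speed limits (rad/s): [2.39, 2.39, 3.01, 3.14, 3.14, 3.14].

### API

Orientations are given as a unit quaternion [x, y, z, w].
In Python, from cell import telemetry, vision, arm gives the robot as it stands.
- The arm moves only by the tool arm_command, never from a script. Its argument "moves" is a list of rows, each an object of numbers: "dx", "dy", "dz": the shift along the tool's x, y, z in m; "twist": the turn about the tool's z in degrees. In form: [{"dx": .., "dy": .., "dz": .., "twist": ..}, ...]. A call has exactly 8 rows; each row shifts and turns the commanded pose from where the row before left it, along the tool's axes as they then stand; what a row does not reach is not made up. A row lasts 1/8 s, in which the tool goes at most 62.5 mm and 10.7 degrees, less where a joint would pass 70% of its speed; a pose out of reach is approached as far as the arm can. A call is refused whole if a number of a shift passes 0.0625 or a number of a turn 10.7, either way. A call with a gripper value outside its range is refused whole. "jaw" is the finger opening in m, from 0 to 0.0854, set as the call begins (left out, the last holds). The fingers move at their own pace and stop on an object; the grip force is fixed at half the most. Time passes only in rows, so rows that do not move let the fingers close, or fill a call up. It gives the time, the measured TCP pose, the force, the opening and the grip force at its end, in the units of the state.
- telemetry.observe(): the state, without advancing time (a new reading comes with each control period).
- vision.grab_frame(name): name is "scene" or "side" or "wrist"; returns the picture (400x640x3 uint8, red, green, blue); there is no depth.
- vision.camera_model(name): a dict with "K" (3x3 intrinsics, pixels), "dist_coeffs" ([k1, k2, p1, p2, k3] as OpenCV has them; the pictures are not rectified), "T" (4x4, takes a point from camera to world coordinates). Camera axes: x right, y down, z forward; pixel columns grow to the right and rows downward; lengths in m; the calibration is good to about 2 mm. A picture is of the moment at which its call begins: read the wrist's pose just before it. camera_model takes no time and is no camera call; for the wrist camera it gives the pose at the moment of the call.
- arm.finish_job(): hands the job in; it is judged then, once.
The state is a dict: "time": time; "joint_pos": joint angles; "joint_vel": joint speeds; "tau": joint torques, N m; "eef_pos": TCP position; "tool_rot": TCP orientation; "force": force on the tool from outside, world axes, zero at the start; "wrist_torque": the same for the moment, N m; "opening": finger opening in m; "gripper_force": force on a finger pad.
Only numpy, scipy, OpenCV 4.12 (cv2) and the standard library are available. Lean on these libraries where they do the work, as an engineer would, in place of code of your own. Each camera call takes 0.05 s, during which the arm holds its last target. There are 200 camera calls.

### The job

The retaining ring that holds the microscope's objective lens in its cell has only been started on its thread: pick up the two-pin face spanner, put both of its pins fully into the two holes of the ring, and turn the ring clockwise, seen from above, up to its stop, where the black line on the ring meets the white line on the cell's rim. Then lift the spanner off without turning the ring back and lay it flat on the table, pins down and well clear of the lens fixture. Do not touch the glass with anything or the ring with the fingers, and leave the other things where they are.

Things in the scene. Friction and masses are not known exactly. Their poses are not given: they have to be found in the camera images.
- lens_fixture: Lens fixture, fixed to the table: light grey metal base plate 130 (x) x 112 (y) x 12 mm, a clamp collar 107 mm across up to 32 mm (its ears at +y reach 66 mm from the axis) and in it an upright dark round lens cell, 92 mm across, rim 61 mm above the table. Origin: centre of the underside, on the axis of cell and ring, at table height; z up. The white line on the rim is at its +x.
- ring_face (a point): Centre of the retaining ring's upper face, 62 mm above the table, 1 mm above the cell's rim. Bright steel ring, 78 mm outside, 49 mm inside, 9.5 mm thick; turns about its vertical axis only. This frame turns with it: z up, pin holes at y = +32 and -32 mm. The pins enter when the spanner's y axis lies along this y axis, either way round.
- ring_hole_a (a point): Centre of the mouth of the ring hole at the ring's +y, in the upper face. Both holes are round, 9 mm in diameter, go straight down through the ring (9.5 mm) and have a slight bevel.
- ring_hole_b (a point): Centre of the mouth of the ring hole at the ring's -y; same as the other.
- ring (a joint): Turn of the ring in rad, growing clockwise seen from above, 0 to 1.2; the hard stop (home) is at 1.2, where the black line on the ring meets the white line on the rim. About 0.2 N m of friction; it stays where it is left. At value q the yaw of ring_face is the fixture's yaw + 0.6 - q.
- lens: The glass lens inside the ring, 48 mm across, slightly domed; its middle is 4 mm below the ring's face. Fixed in the cell. Not to be touched. Origin: centre of the lens's underside.
- spanner: Two-pin face spanner, 178 x 80 mm, 0.2 to 0.3 kg: half-round steel yoke with a pin under each end, short shank, black handle. Origin: midway between the pins at pin-tip height; z up, handle to -x. The handle runs from x = -75 to -170 mm, 20 mm wide, z 0 to 22 mm; the tool lies level on pin tips and handle. Fully in, its yoke rests on the ring and the origin is 54 mm above the table.
- spanner_grip (a point): Point in the handle near the tool's centre of mass, 98 mm from the spanner's origin toward its -x, 11 mm above pin-tip level: the place to grip it, across its 20 mm width (parallel flat sides).
- pin_a (a point): Centre of the tip of the spanner's pin at y = +32 mm. Pins are 5.5 mm in diameter, 8 mm long below the yoke, the last 2.5 mm tapered to 2.8 mm. The yoke is 7.5 mm thick, 26 to 38.5 mm from the origin, on the handle's side.
- pin_b (a point): Centre of the tip of the spanner's pin at y = -32 mm; same as the other.
- jar_swab: White swab jar with cap, 60 mm across, 75 mm high, a bystander. Origin: centre of its underside.
- solvent_bottle: Square white plastic bottle with a metal screw cap, 60 x 62 x 118 mm, a bystander. Origin: centre of its underside.
- gauge: Dial gauge lying on its back, 91 x 62 x 17 mm, a bystander. Origin: centre of its underside.
- tape_amber: Roll of orange film tape lying flat, 73 mm across, 12 mm high, a bystander. Origin: centre of its underside.

How it is judged:
By the outcome, as a careful person would: the job done as asked, in the order asked, and still so for the second after the job is handed in, with the robot touching nothing.
It also fails if it takes over 59 s, if anything falls off the work surface, if the arm or the gripper's body presses on something with over 40 N, if the wrist force passes 120 N, or if a joint passes its speed limit or range.

## Working session

There is one attempt and no reset: what is moved stays moved. The work goes in short steps, Python scripts to look and compute and a tool call to move; the robot and the scene stay as the last step left them, time stands still between calls to the robot, and variables do not carry over. Pictures are saved under pics/ and viewed, at most 10 in all, crops included, and the job is handed in when it is done.

Besides the shell and the picture viewer there is one more tool, called after "Emit:" as a command line: name --argument value ..., lists and objects as JSON in quotes. arm_command: Moves the arm, as the interface text tells. Its arguments: {"type":"object","properties":{"moves":{"type":"array"},"jaw":{"type":"number"}},"required":["moves"]}

```bash
mkdir -p pics; ls
python3 - <<'E'
from cell import telemetry, vision, arm
import cv2,numpy as np
s=telemetry.observe();print({k:np.round(v,3).tolist() for k,v in s.items()})
for n in ["scene","side","wrist"]:
    m=vision.camera_model(n);print(n,np.round(m["K"],1).tolist(),np.round(m["dist_coeffs"],3),np.round(m["T"],3).tolist())
    cv2.imwrite(f"pics/{n}0.png",vision.grab_frame(n)[:,:,::-1])
a=cv2.imread("pics/scene0.png");b=cv2.imread("pics/wrist0.png")
E
```

```text
pics
{'time': 0.0, 'joint_pos': [-0.019, 0.424, 1.631, -0.0, 1.089, -0.019], 'joint_vel': [-0.0, 0.002, -0.001, 0.0, 0.0, -0.0], 'tau': [0.001, -55.738, -28.174, 0.0, 0.007, 0.0], 'eef_pos': [0.624, 0.0, 0.231], 'tool_rot': [0.707, 0.707, -0.001, -0.001], 'force': [-0.488, -0.101, -0.137], 'wrist_torque': [0.028, -0.005, -0.03], 'gripper_force': 0.0, 'opening': 0.086}
scene [[479.1, 0.0, 317.3], [0.0, 479.1, 195.5], [0.0, 0.0, 1.0]] [0.007 0.    0.    0.    0.   ] [[0.8, -0.411, 0.436, 0.078], [-0.599, -0.566, 0.566, -0.733], [0.015, -0.714, -0.7, 0.848], [0.0, 0.0, 0.0, 1.0]]
side [[501.6, 0.0, 311.4], [0.0, 501.6, 198.6], [0.0, 0.0, 1.0]] [-0.129  0.     0.     0.     0.   ] [[-0.906, -0.267, 0.329, 0.187], [-0.424, 0.57, -0.704, 0.669], [0.0, -0.777, -0.629, 0.751], [0.0, 0.0, 0.0, 1.0]]
wrist [[304.6, 0.0, 315.1], [0.0, 304.6, 203.2], [0.0, 0.0, 1.0]] [-0.044  0.     0.     0.     0.   ] [[1.0, 0.001, -0.002, 0.624], [0.0, -0.955, -0.297, 0.077], [-0.002, 0.297, -0.955, 0.373], [0.0, 0.0, 0.0, 1.0]]
```

View pics/scene0.png

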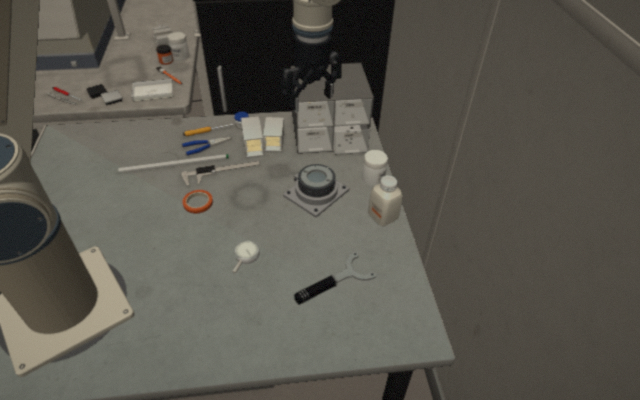

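View pics/side0.png

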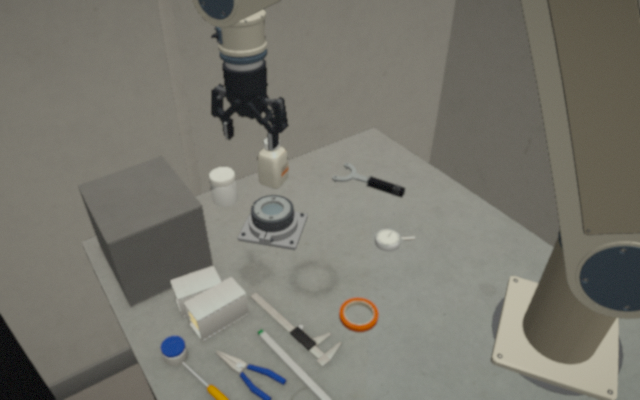

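The scene view shows the fixture with its ring around (317,178), and the spanner with its yoke tips at (355,256) and (372,277) and its handle end at (299,297). The side view has the fixture at (272,212), and the spanner at (340,175) to (403,188).

```bash
cat > h.py <<'E'
from cell import telemetry, vision, arm
import cv2,numpy as np
def p2w(m,uv,z):
    K=np.array(m["K"]);D=np.array(m["dist_coeffs"]);T=np.array(m["T"])
    u=cv2.undistortPoints(np.array(uv,float).reshape(-1,1,2),K,D).reshape(-1,2)
    d=np.c_[u,np.ones(len(u))]@T[:3,:3].T
    o=T[:3,3];return o+d*((z-o[2])/d[:,2])[:,None]
def w2p(m,X):
    T=np.linalg.inv(np.array(m["T"]));return cv2.projectPoints(np.array(X,float).reshape(-1,3),cv2.Rodrigues(T[:3,:3])[0],T[:3,3],np.array(m["K"]),np.array(m["dist_coeffs"]))[0].reshape(-1,2)
def st():
    s=telemetry.observe();R=s["tool_rot"]
    from scipy.spatial.transform import Rotation as Ro
    M=Ro.from_quat(R).as_matrix();return s,np.array(s["eef_pos"]),M
E
python3 - <<'E'
from h import *
m=vision.camera_model("scene")
print("scene ring",p2w(m,[[317,174]],.062).round(3),"spanner",p2w(m,[[355,257],[372,277],[299,297],[334,281]],.015).round(3).tolist(), "bottle/jar/gauge",p2w(m,[[385,218],[375,180],[246,252]],0).round(3).tolist())
m=vision.camera_model("side")
print("side ring",p2w(m,[[272,207]],.062).round(3),"sp",p2w(m,[[348,168],[335,180],[403,191],[368,182]],.015).round(3).tolist(),"bottle/jar",p2w(m,[[273,184],[224,200]],0).round(3).tolist())
E
```

```text
scene ring [[ 0.613 -0.037  0.062]] spanner [[0.549, -0.263, 0.015], [0.543, -0.326, 0.015], [0.39, -0.275, 0.015], [0.472, -0.286, 0.015]] bottle/jar/gauge [[0.693, -0.206, 0.0], [0.764, -0.09, 0.0], [0.368, -0.099, 0.0]]
side ring [[ 0.612 -0.04   0.062]] sp [[0.541, -0.304, 0.015], [0.551, -0.244, 0.015], [0.387, -0.273, 0.015], [0.475, -0.271, 0.015]] bottle/jar [[0.691, -0.182, 0.0], [0.767, -0.078, -0.0]]
```

View pics/wrist0.png

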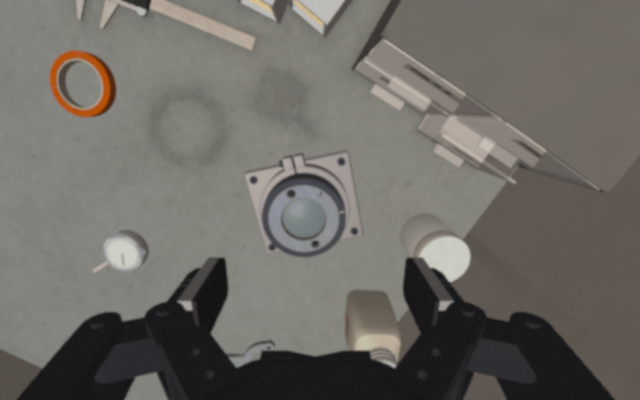

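The wrist view shows the ring's holes near (291,193) and (315,243). The white line is near (342,211). Next I'll enlarge this crop and move towards the spanner. Tool x is world +y, tool y is world +x, and tool z points down.

Run:
```python
import cv2
b=cv2.imread("pics/wrist0.png")[150:275,230:375]
cv2.imwrite("pics/w0c.png",cv2.resize(b,None,fx=4.5,fy=4.5,interpolation=cv2.INTER_CUBIC))
```

```text
(no output)
```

View pics/w0c.png

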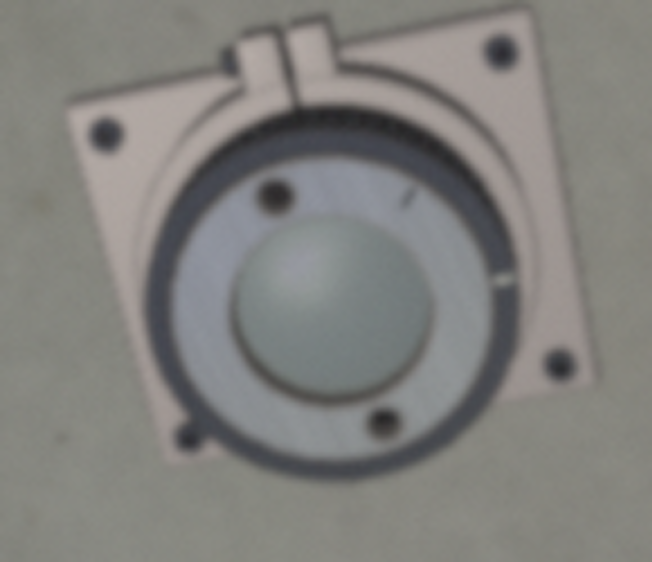

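Emit:
arm_command --moves '[{"dx":-0.04,"dy":-0.018,"dz":0,"twist":10},{"dx":-0.04,"dy":-0.01,"dz":0,"twist":10},{"dx":-0.04,"dy":0,"dz":0,"twist":10},{"dx":-0.04,"dy":0.02,"dz":0,"twist":10},{"dx":-0.04,"dy":0.03,"dz":0,"twist":10},{"dx":-0.03,"dy":0.03,"dz":0,"twist":10},{"dx":-0.03,"dy":0.04,"dz":0,"twist":10},{"dx":-0.03,"dy":0.04,"dz":0,"twist":10}]'

```text
time: 1.15
eef_pos: [0.5467, -0.3511, 0.231]
tool_rot: [0.996, 0.084, -0.0, -0.0]
force: [-0.2, -0.3, 0.1]
opening: 0.0854
gripper_force: 0.0
```

In full-frame pixels the crop gives holes at (291.1,193.6) and (315.3,244.0), the white line at (341.8,212) and the black line at (320.7,193.8).

Run:
```python
from h import *
m=dict(vision.camera_model("wrist"))
cv2.imwrite("pics/w1.png",vision.grab_frame("wrist")[:,:,::-1])
import pickle;pickle.dump(m,open("m1.pkl","wb"))
# ring from first frame
m0=dict(m);m0["T"]=np.array([[1,.001,-.002,.624],[0,-.955,-.297,.077],[-.002,.297,-.955,.373],[0,0,0,1]])
P=p2w(m0,[[291.1,193.6],[315.3,244]],.062);c=P.mean(0);d=P[0]-P[1]
print(P.round(4),c.round(4),np.linalg.norm(d),"ring yaw",np.degrees(np.arctan2(-d[0],d[1])))
w=p2w(m0,[[341.8,212]],.061)[0]-c;b=p2w(m0,[[320.7,193.8]],.062)[0]-c
print("white",w,np.degrees(np.arctan2(w[1],w[0])),"black",np.degrees(np.arctan2(b[1],b[0])))
print(w2p(m,[[.39,-.275,.01],[.547,-.29,.01]]))
```

```text
[[ 0.5979 -0.0091  0.062 ]
 [ 0.6236 -0.0675  0.062 ]] [ 0.6107 -0.0383  0.062 ] 0.0637567033523312 ring yaw 23.742192862410555
white [ 0.04150532  0.00827033 -0.001     ] 11.269129810123802 black 57.4094159820598
[[241.61896819 276.06858618]
 [266.43043591 164.8207518 ]]
```

View pics/w1.png

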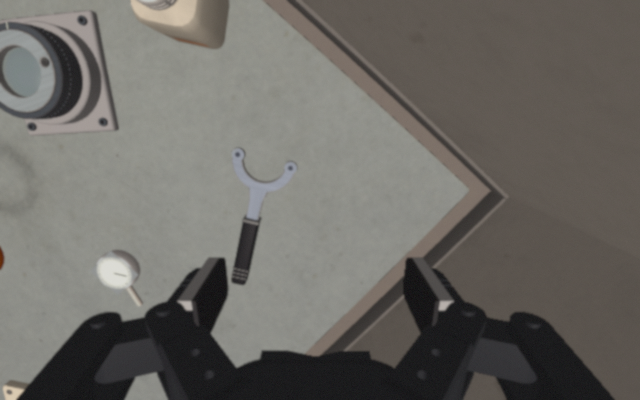

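The image shows the spanner's pin-top dots at (239,155) and (290,168), the handle's start at (252,219) and its end at (239,281). The measured hole spacing is 63.8 mm against the given 64 mm, and all three cameras agree on the ring centre.

Run:
```python
from h import *
import pickle
m=pickle.load(open("m1.pkl","rb"))
I=cv2.imread("pics/w1.png")
cv2.imwrite("pics/w1c.png",cv2.resize(I[140:295,215:315],None,fx=3.8,fy=3.8,interpolation=cv2.INTER_CUBIC))
P=p2w(m,[[239,155],[290,168]],.0155);H=p2w(m,[[252,219],[239,281]],.022)
d=P[0]-P[1];c=P.mean(0);print(P.round(4),np.linalg.norm(d),c,np.degrees(np.arctan2(-d[0],d[1])))
h=c-H.mean(0);print(H.round(4),np.linalg.norm(H-c,axis=1),np.degrees(np.arctan2(h[1],h[0])))
```

```text
[[ 0.5543 -0.2573  0.0155]
 [ 0.549  -0.3189  0.0155]] 0.06180120498575284 [ 0.55167968 -0.28809594  0.0155    ] -4.937899761716819
[[ 0.4796 -0.2822  0.022 ]
 [ 0.3896 -0.2743  0.022 ]] [0.07261015 0.16279423] -4.811666315199971
```

View pics/w1c.png

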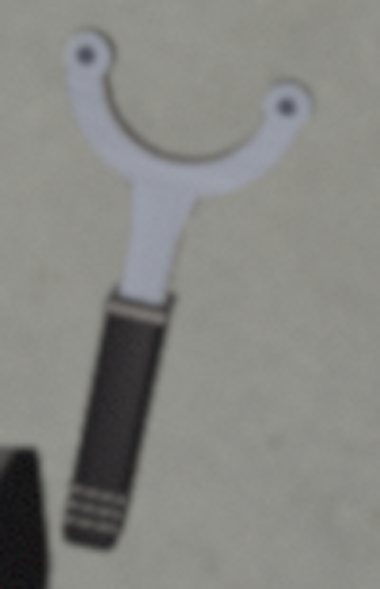

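The refined pins are 64.1 mm apart, as they should be. The spanner's origin is about (0.5525,-0.288) with a yaw of about -5°, so the grip point is about (0.455,-0.2795).

Emit:
arm_command --moves '[{"dx":-0.0393,"dy":-0.043,"dz":0,"twist":0},{"dx":-0.0393,"dy":-0.043,"dz":0,"twist":0},{"dx":0,"dy":0,"dz":0.02,"twist":7.3},{"dx":0,"dy":0,"dz":0.04,"twist":7.3},{"dx":0,"dy":0,"dz":0.045,"twist":0},{"dx":0,"dy":0,"dz":0.045,"twist":0},{"dx":0,"dy":0,"dz":0.03,"twist":0},{"dx":0,"dy":0,"dz":0,"twist":0}]'

```text
time: 2.2
eef_pos: [0.4529, -0.2773, 0.0493]
tool_rot: [0.999, -0.04, -0.002, -0.001]
force: [0.4, -0.5, 1.2]
opening: 0.0856
gripper_force: 0.0
```

Run:
```python
from h import *
s,p,M=st();print(p.round(4),M.round(3).tolist(),np.round(s["joint_pos"],2))
m=vision.camera_model("wrist");I=vision.grab_frame("wrist")[:,:,::-1].copy()
cv2.imwrite("pics/w2.png",I)
```

```text
[ 0.4529 -0.2773  0.0493] [[0.997, -0.08, -0.004], [-0.08, -0.997, 0.003], [-0.005, -0.002, -1.0]] [-0.57  0.57  1.93  0.    0.64  1.08]
```

View pics/w2.png

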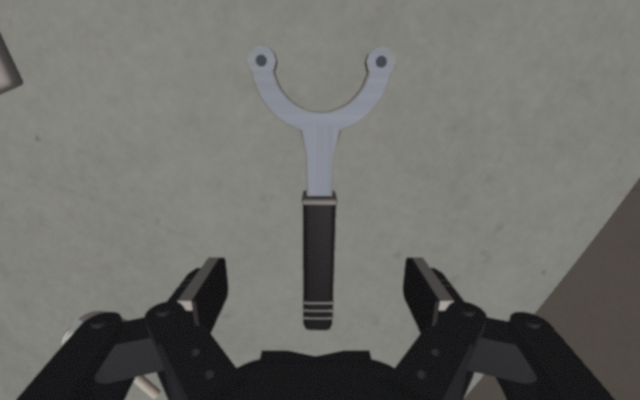

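The wrist view shows the handle centred between the fingers, with the pin dots at (261,60) and (380,61).

Run:
```python
from h import *
s,p,M=st();m=vision.camera_model("wrist")
P=p2w(m,[[261,60.5],[380,61]],.0155);H=p2w(m,[[319.5,197],[317.5,328]],.022)
L=lambda X:((X-p)@M).round(4).tolist()
print(np.linalg.norm(P[0]-P[1]),P.mean(0),L(P),L(H))
```

```text
0.06410626418150621 [ 0.55371752 -0.28771796  0.0155    ] [[0.1003, -0.0303, 0.0351], [0.1001, 0.0338, 0.0351]] [[0.0256, 0.0014, 0.0288], [-0.0675, 0.0005, 0.0289]]
```

Emit:
arm_command --moves '[{"dx":0.002,"dy":0.0013,"dz":0.015,"twist":0},{"dx":0,"dy":0,"dz":0.015,"twist":0},{"dx":0,"dy":0,"dz":0.01,"twist":0},{"dx":0,"dy":0,"dz":0.005,"twist":0},{"dx":0,"dy":0,"dz":0,"twist":0},{"dx":0,"dy":0,"dz":0,"twist":0},{"dx":0,"dy":0,"dz":0,"twist":0},{"dx":0,"dy":0,"dz":0,"twist":0}]'

```text
time: 3.25
eef_pos: [0.4567, -0.2801, 0.0066]
tool_rot: [0.999, -0.04, 0.0, 0.0]
force: [0.2, 0.6, -1.3]
opening: 0.0857
gripper_force: 0.0
```

Emit:
arm_command --moves '[{"dz":0},{"dz":0},{"dz":0},{"dz":0},{"dz":0},{"dz":0},{"dz":0},{"dz":0}]' --jaw 0.005

```text
invalid input
```

Emit:
arm_command --moves '[{"dx":0,"dy":0,"dz":0,"twist":0},{"dx":0,"dy":0,"dz":0,"twist":0},{"dx":0,"dy":0,"dz":0,"twist":0},{"dx":0,"dy":0,"dz":0,"twist":0},{"dx":0,"dy":0,"dz":0,"twist":0},{"dx":0,"dy":0,"dz":0,"twist":0},{"dx":0,"dy":0,"dz":0,"twist":0},{"dx":0,"dy":0,"dz":0,"twist":0}]' --jaw 0.005

```text
time: 4.25
eef_pos: [0.4566, -0.28, 0.0066]
tool_rot: [0.999, -0.04, 0.0, 0.0]
force: [-1.4, 0.7, 6.9]
opening: 0.0185
gripper_force: 59.7
```

Emit:
arm_command --moves '[{"dx":0,"dy":0,"dz":-0.02,"twist":0},{"dx":0,"dy":0,"dz":-0.035,"twist":0},{"dx":0,"dy":0,"dz":-0.035,"twist":0},{"dx":0,"dy":0,"dz":-0.03,"twist":0},{"dx":0.012,"dy":-0.05,"dz":0,"twist":0},{"dx":0.012,"dy":-0.05,"dz":0,"twist":0},{"dx":0.012,"dy":-0.05,"dz":0,"twist":0},{"dx":0.012,"dy":-0.05,"dz":0,"twist":0}]'

```text
time: 5.25
eef_pos: [0.5202, -0.0828, 0.1259]
tool_rot: [0.999, -0.04, -0.0, -0.0]
force: [0.2, -0.2, -1.6]
opening: 0.0186
gripper_force: 59.1
```

Emit:
arm_command --moves '[{"dx":0,"dy":-0.007,"dz":0,"twist":-9.4},{"dx":0,"dy":0,"dz":0,"twist":-9.4},{"dx":0,"dy":0,"dz":0,"twist":-9.5},{"dx":0,"dy":0,"dz":0,"twist":0},{"dx":0,"dy":0,"dz":0,"twist":0},{"dx":0,"dy":0,"dz":0,"twist":0},{"dx":0,"dy":0,"dz":0,"twist":0},{"dx":0,"dy":0,"dz":0,"twist":0}]'

```text
time: 6.25
eef_pos: [0.5209, -0.0775, 0.1263]
tool_rot: [0.979, 0.205, -0.0, -0.0]
force: [1.0, -0.9, -2.7]
opening: 0.0187
gripper_force: 59.3
```

Run:
```python
from h import *
import pickle
s,p,M=st();print(p.round(4),np.degrees(np.arctan2(M[1,0],M[0,0])),np.round(s["force"],1),s["opening"])
ms={n:vision.camera_model(n) for n in ["wrist","scene","side"]}
F={n:vision.grab_frame(n)[:,:,::-1].copy() for n in ms}
pickle.dump((ms,F,p,M),open("f3.pkl","wb"))
c=F["wrist"][0:210,190:440];c=cv2.resize(c,None,fx=2.4,fy=2.4,interpolation=cv2.INTER_CUBIC)
def cr(n,k):
    u=w2p(ms[n],[.60,-.05,.09])[0].astype(int);print(n,u-[30,25]);return cv2.resize(F[n][u[1]-25:u[1]+35,u[0]-40:u[0]+40],(400,300)[:2] if 0 else (320,240),interpolation=cv2.INTER_CUBIC)
out=np.zeros((600,640,3),np.uint8);cc=cv2.resize(c,(428,360));out[:360,:428]=cc
F2=cv2.resize(F["wrist"],None,fx=1,fy=1)
cv2.imwrite("pics/w3.png",c)
```

```text
[ 0.5209 -0.0775  0.1263] 23.666047281444463 [ 1.  -0.9 -2.7] 0.01869318300348814
```

View pics/w3.png

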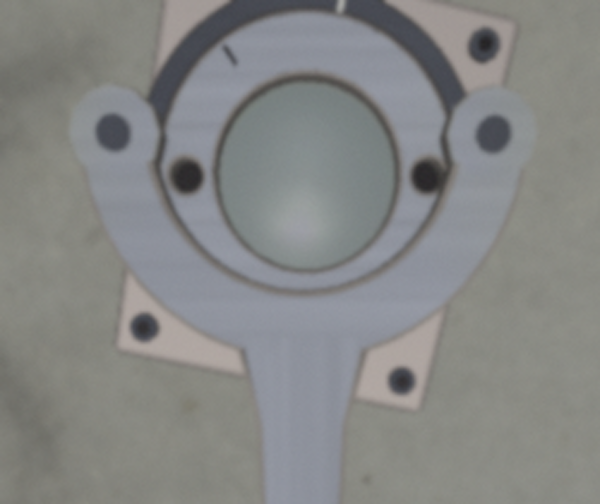

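The crop shows the spanner's pin dots at (113,132) and (493,133) and the ring's holes at (187,176) and (428,176).

```bash
cat >> h.py <<'E'
def rel(m,p,M,dots,holes):
    P=p2w(m,dots,p[2]-.0066+.0155);H=p2w(m,holes,.062)
    L=lambda X:(X-p)@M
    P,H=L(P)[:,:2],L(H)[:,:2];dp,dh=P[1]-P[0],H[1]-H[0]
    print("dots",P.round(4).tolist(),np.linalg.norm(dp),"holes",H.round(4).tolist(),np.linalg.norm(dh))
    print("hole-dot mid",(H.mean(0)-P.mean(0)).round(4),"twist deg",np.degrees(np.arctan2(dh[1],dh[0])-np.arctan2(dp[1],dp[0])),"tool origin",P.mean(0).round(4))
E
python3 - <<'E'
from h import *
import pickle
ms,F,p,M=pickle.load(open("f3.pkl","rb"))
f=lambda a:np.array(a)/2.4+[190,0]
rel(ms["wrist"],p,M,f([[113,132],[493,133]]),f([[187,176],[428,176]]))
E
```

```text
dots [[0.0969, -0.0329], [0.0968, 0.0311]] 0.0639865893188668 holes [[0.0975, -0.0313], [0.0975, 0.0323]] 0.06360185826805943
hole-dot mid [0.0007 0.0014] twist deg -0.15303115392329095 tool origin [ 0.0968 -0.0009]
```

Emit:
arm_command --moves '[{"dx":0.0007,"dy":0.0014,"dz":0.01,"twist":0},{"dx":0,"dy":0,"dz":0.012,"twist":0},{"dx":0,"dy":0,"dz":0.012,"twist":0},{"dx":0,"dy":0,"dz":0.009,"twist":0},{"dx":0,"dy":0,"dz":0.005,"twist":0},{"dx":0,"dy":0,"dz":0,"twist":0},{"dx":0,"dy":0,"dz":0,"twist":0},{"dx":0,"dy":0,"dz":0,"twist":0}]'

```text
time: 7.4
eef_pos: [0.5224, -0.0785, 0.0787]
tool_rot: [0.979, 0.205, 0.0, 0.0]
force: [-0.4, 0.4, -2.8]
opening: 0.0187
gripper_force: 59.3
```

Run:
```python
from h import *
import pickle
s,p,M=st();print(p.round(4),np.degrees(np.arctan2(M[1,0],M[0,0])),np.round(s["force"],1),s["opening"])
ms={n:vision.camera_model(n) for n in ["wrist","scene","side"]}
F={n:vision.grab_frame(n)[:,:,::-1].copy() for n in ms}
pickle.dump((ms,F,p,M),open("f4.pkl","wb"))
c=cv2.resize(F["wrist"][20:140,200:430],None,fx=3.4,fy=3.4,interpolation=cv2.INTER_CUBIC)[:, :780]
out=np.zeros((600,780,3),np.uint8);out[:c.shape[0]]=c[:,:780]
print(c.shape)
x=0
for n in ["scene","side"]:
    u=w2p(ms[n],[.6107,-.0383,.07])[0].astype(int);k=cv2.resize(F[n][u[1]-16:u[1]+16,u[0]-35:u[0]+35],(385,176),interpolation=cv2.INTER_CUBIC)
    out[420:596,x:x+385]=k;x+=390
cv2.imwrite("pics/w4.png",out)
```

```text
[ 0.5224 -0.0785  0.0787] 23.703971393891447 [-0.4  0.4 -2.8] 0.01868572631965268
(408, 780, 3)
```

View pics/w4.png

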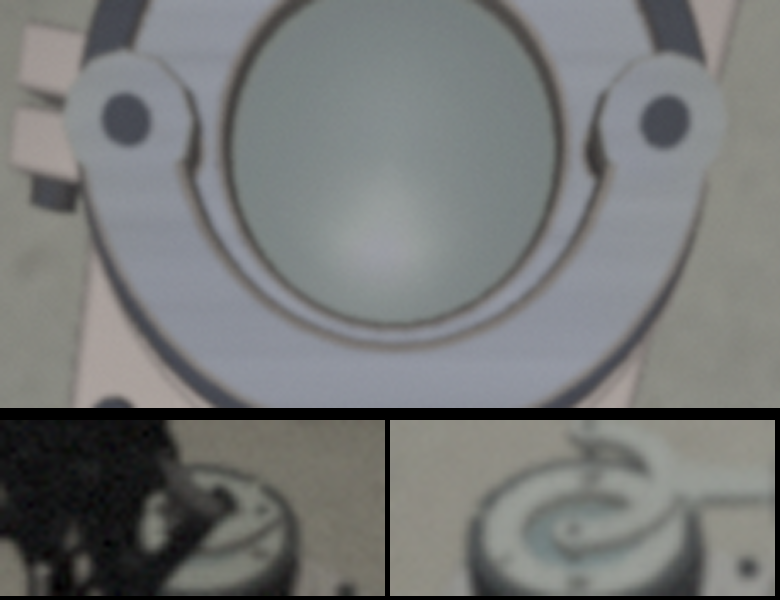

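The crop shows the pin dots at (126,120) and (665,120). The ring's inner edge runs through (226,145), (566,145) and (396,327), with more of it visible, and I'll fit a circle to those.

Run:
```python
from h import *
import pickle
from scipy.optimize import least_squares
ms,F,p,M=pickle.load(open("f4.pkl","rb"));m=ms["wrist"]
f=lambda a:np.array(a)/3.4+[200,20]-0.35
P=(p2w(m,f([[126,120],[665,120]]),p[2]-.0066+.0155)-p)@M
E=(p2w(m,f([[226,145],[566,145],[396,327],[270,268],[519,270]]),.062)-p)@M
r=least_squares(lambda v:np.hypot(*(E[:,:2]-v[:2]).T)-v[2],[.097,0,.0245])
print(P.round(4).tolist(),P.mean(0).round(4),r.x.round(4),(r.fun*1e3).round(2),(r.x[:2]-P.mean(0)[:2]).round(4))
# previous estimate of ring centre in this tool frame
print((np.array([.6107,-.0383,.062])-p)@M)
```

```text
[[0.0969, -0.033, -0.0089], [0.0969, 0.031, -0.0088]] [ 0.0969 -0.001  -0.0088] [ 0.0965 -0.0009  0.0242] [-0.03  0.03 -0.01  0.05 -0.03] [-0.0004  0.0001]
[ 0.09699135 -0.00131444  0.01676864]
```

The spanner is aligned to within about 0.4 mm, so I'll lower it gently.

Emit:
arm_command --moves '[{"dx":-0.0002,"dy":0,"dz":0.003,"twist":0},{"dx":0,"dy":0,"dz":0.003,"twist":0},{"dx":0,"dy":0,"dz":0.002,"twist":0},{"dx":0,"dy":0,"dz":0.002,"twist":0},{"dx":0,"dy":0,"dz":0.002,"twist":0},{"dx":0,"dy":0,"dz":0.001,"twist":0},{"dx":0,"dy":0,"dz":0.001,"twist":0},{"dx":0,"dy":0,"dz":0,"twist":0}]'

```text
time: 8.55
eef_pos: [0.5219, -0.0785, 0.0643]
tool_rot: [0.979, 0.205, -0.0, -0.0]
force: [0.3, 0.7, -1.4]
opening: 0.0188
gripper_force: 59.3
```

Emit:
arm_command --moves '[{"dx":0,"dy":0,"dz":0.001,"twist":0},{"dx":0,"dy":0,"dz":0.001,"twist":0},{"dx":0,"dy":0,"dz":0.001,"twist":0},{"dx":0,"dy":0,"dz":0.0005,"twist":0},{"dx":0,"dy":0,"dz":0.0005,"twist":0},{"dx":0,"dy":0,"dz":0,"twist":0},{"dx":0,"dy":0,"dz":0,"twist":0},{"dx":0,"dy":0,"dz":0,"twist":0}]'

```text
time: 9.55
eef_pos: [0.5219, -0.0786, 0.0604]
tool_rot: [0.979, 0.205, -0.0, -0.0]
force: [-0.0, 0.5, -1.0]
opening: 0.0184
gripper_force: 59.5
```

Emit:
arm_command --moves '[{"dx":0,"dy":0,"dz":0.0005,"twist":0},{"dx":0.0002,"dy":-0.0067,"dz":0.0003,"twist":4},{"dx":0.0002,"dy":-0.0067,"dz":0,"twist":4},{"dx":0.0002,"dy":-0.0067,"dz":0,"twist":4},{"dx":0.0002,"dy":-0.0067,"dz":0,"twist":4},{"dx":0.0002,"dy":-0.0067,"dz":0,"twist":4},{"dx":0.0002,"dy":-0.0067,"dz":0,"twist":4},{"dx":0,"dy":0,"dz":0,"twist":0}]'

```text
time: 10.55
eef_pos: [0.5144, -0.0393, 0.0599]
tool_rot: [1.0, -0.002, 0.001, 0.0]
force: [-0.6, 0.6, 1.6]
opening: 0.0187
gripper_force: 59.8
```

```bash
cat >> h.py <<'E'
def rep():
    s,p,M=st();y=np.degrees(np.arctan2(M[1,0],M[0,0]))
    print(p.round(4),"yaw",y.round(2),"F",np.round(s["force"],1),"T",np.round(s["wrist_torque"],2),"axis pt",(p+M@[.0966,-.0009,0]).round(4),"J6",s["joint_pos"][5])
    return s,p,M
E
python3 -c "
from h import *
rep()"
```

```text
[ 0.5144 -0.0393  0.0599] yaw -0.24 F [-0.6  0.6  1.6] T [-0.03 -0.23  0.  ] axis pt [ 0.611  -0.0388  0.06  ] J6 1.4755802899091288
```

Emit:
arm_command --moves '[{"dx":0.0002,"dy":-0.0067,"dz":0.0003,"twist":4},{"dx":0.0002,"dy":-0.0067,"dz":0,"twist":4},{"dx":0.0002,"dy":-0.0067,"dz":0,"twist":4},{"dx":0.0002,"dy":-0.0067,"dz":0,"twist":4},{"dx":0.0002,"dy":-0.0067,"dz":0,"twist":4},{"dx":0,"dy":0,"dz":0,"twist":0},{"dx":0,"dy":0,"dz":0,"twist":0},{"dx":0,"dy":0,"dz":0,"twist":0}]'

```text
time: 11.55
eef_pos: [0.5201, -0.0066, 0.0595]
tool_rot: [0.984, -0.176, 0.001, -0.0]
force: [1.5, 4.3, 5.2]
opening: 0.0185
gripper_force: 60.2
```

```bash
python3 -c "
from h import *
rep()"
```

```text
[ 0.5201 -0.0066  0.0595] yaw -20.24 F [1.5 4.3 5.2] T [ 0.47 -0.59  0.24] axis pt [ 0.6111 -0.0392  0.0597] J6 1.8879455790865944
```

Emit:
arm_command --moves '[{"dx":0,"dy":-0.0017,"dz":0,"twist":1},{"dx":0,"dy":-0.0017,"dz":0,"twist":1},{"dx":0,"dy":-0.0017,"dz":0,"twist":1},{"dx":0,"dy":-0.0017,"dz":0,"twist":1},{"dx":0,"dy":-0.0017,"dz":0,"twist":1},{"dx":0,"dy":0,"dz":0,"twist":0},{"dx":0,"dy":0,"dz":0,"twist":0},{"dx":0,"dy":0,"dz":0,"twist":0}]'

```text
time: 12.55
eef_pos: [0.5232, 0.001, 0.0595]
tool_rot: [0.976, -0.219, 0.001, 0.0]
force: [1.2, 1.7, 5.1]
opening: 0.0184
gripper_force: 60.3
```

Run:
```python
from h import *
s,p,M=rep()
m=vision.camera_model("wrist");I=vision.grab_frame("wrist")[:,:,::-1].copy();cv2.imwrite("pics/w5.png",I)
u=w2p(m,[.651,-.03,.062])[0];print(u)
cv2.imwrite("pics/w5c.png",cv2.resize(I[0:150,200:430],None,fx=3.4,fy=3.4,interpolation=cv2.INTER_CUBIC))
```

```text
[0.5232 0.001  0.0595] yaw -25.28 F [1.2 1.7 5.1] T [ 0.14 -0.55  0.24] axis pt [ 0.6109 -0.0394  0.0596] J6 1.991579088299958
[250.57318328 -30.79336014]
```

Emit:
arm_command --moves '[{"dx":0,"dy":-0.0017,"dz":0,"twist":1},{"dx":0,"dy":0,"dz":0,"twist":0},{"dx":0,"dy":-0.0017,"dz":0,"twist":1},{"dx":0,"dy":0,"dz":0,"twist":0},{"dx":0,"dy":0,"dz":0,"twist":0},{"dx":0,"dy":0,"dz":0,"twist":0},{"dx":0,"dy":0,"dz":0,"twist":0},{"dx":0,"dy":0,"dz":0,"twist":0}]'

```text
time: 13.6
eef_pos: [0.5242, 0.0034, 0.0594]
tool_rot: [0.972, -0.235, 0.0, 0.001]
force: [-1.4, -2.7, 5.4]
opening: 0.0184
gripper_force: 60.5
```

Run:
```python
from h import *
s,p,M=rep()
ms={n:vision.camera_model(n) for n in ["scene","side"]};o=[]
for n in ms:
    I=vision.grab_frame(n)[:,:,::-1];cv2.imwrite(f"pics/{n}6.png",I)
    u=w2p(ms[n],[.6107,-.0383,.062])[0].astype(int);print(n,u)
    o.append(cv2.resize(I[u[1]-22:u[1]+22,u[0]-30:u[0]+30],(780,572) if 0 else (390,286),interpolation=cv2.INTER_CUBIC))
cv2.imwrite("pics/s6.png",np.hstack(o))
```

```text
[0.5242 0.0034 0.0594] yaw -27.18 F [-1.4 -2.7  5.4] T [-0.73 -0.32  0.69] axis pt [ 0.6106 -0.0399  0.0595] J6 2.0316155837850323
scene [316 174]
side [272 207]
```

Emit:
arm_command --moves '[{"dx":0,"dy":-0.0017,"dz":0,"twist":1},{"dx":0,"dy":0,"dz":0,"twist":0},{"dx":0,"dy":0,"dz":0,"twist":0},{"dx":0,"dy":0,"dz":0,"twist":0},{"dx":0,"dy":0,"dz":0,"twist":0},{"dx":0,"dy":0,"dz":0,"twist":0},{"dx":0,"dy":0,"dz":0,"twist":0},{"dx":0,"dy":0,"dz":0,"twist":0}]'

```text
time: 14.7
eef_pos: [0.5247, 0.0044, 0.0593]
tool_rot: [0.97, -0.243, 0.0, 0.001]
force: [-1.5, -6.9, 5.5]
opening: 0.0184
gripper_force: 60.8
```

```bash
python3 -c "
from h import *
rep()"
```

```text
[0.5247 0.0044 0.0593] yaw -28.12 F [-1.5 -6.9  5.5] T [-1.18 -0.27  1.02] axis pt [ 0.6103 -0.0403  0.0594] J6 2.051512245873775
```

The torque about the axis is rising steeply, so the ring is firmly at its stop. I'll back off inside the pin play to unload it, then lift.

Emit:
arm_command --moves '[{"dx":-0.0001,"dy":0.0013,"dz":0,"twist":-1},{"dx":-0.0001,"dy":0.0013,"dz":0,"twist":-1},{"dx":-0.0001,"dy":0.0013,"dz":0,"twist":-1},{"dx":0,"dy":0.0013,"dz":0,"twist":-1},{"dx":0,"dy":0,"dz":0,"twist":0},{"dx":0,"dy":0,"dz":0,"twist":0},{"dx":0,"dy":0,"dz":0,"twist":0},{"dx":0,"dy":0,"dz":0,"twist":0}]'

```text
time: 15.7
eef_pos: [0.5229, 0.0009, 0.0595]
tool_rot: [0.978, -0.211, 0.001, 0.0]
force: [0.8, 0.6, 5.4]
opening: 0.0184
gripper_force: 60.2
```

```bash
python3 -c "
from h import *
rep()"
```

```text
[0.5229 0.0009 0.0595] yaw -24.31 F [0.8 0.6 5.4] T [-0.14 -0.55  0.01] axis pt [ 0.6113 -0.0381  0.0596] J6 1.9746746521760103
```

Emit:
arm_command --moves '[{"dx":0,"dy":0,"dz":-0.002,"twist":0},{"dx":0,"dy":0,"dz":-0.003,"twist":0},{"dx":0,"dy":0,"dz":-0.004,"twist":0},{"dx":0,"dy":0,"dz":-0.008,"twist":0},{"dx":0,"dy":0,"dz":-0.02,"twist":0},{"dx":0,"dy":0,"dz":-0.03,"twist":0},{"dx":0,"dy":0,"dz":0,"twist":0},{"dx":0,"dy":0,"dz":0,"twist":0}]'

```text
time: 16.7
eef_pos: [0.5215, 0.0014, 0.1258]
tool_rot: [0.978, -0.21, -0.001, 0.0]
force: [-0.3, 0.7, -2.1]
opening: 0.0184
gripper_force: 59.4
```

Run:
```python
from h import *
import pickle
s,p,M=rep()
m=vision.camera_model("wrist");I=vision.grab_frame("wrist")[:,:,::-1].copy()
pickle.dump((m,I,p,M),open("f7.pkl","wb"))
print(w2p(m,[[.6107,-.0383,.062],[.651,-.03,.062]]))
cv2.imwrite("pics/w7.png",cv2.resize(I[0:210,190:440],None,fx=2.4,fy=2.4,interpolation=cv2.INTER_CUBIC))
```

```text
[0.5215 0.0014 0.1258] yaw -24.3 F [-0.3  0.7 -2.1] T [ 0.05 -0.01  0.  ] axis pt [ 0.6099 -0.0375  0.1257] J6 1.9746539069603217
[[315.53506929  70.95937575]
 [275.48784798  12.34311785]]
```

View pics/w7.png

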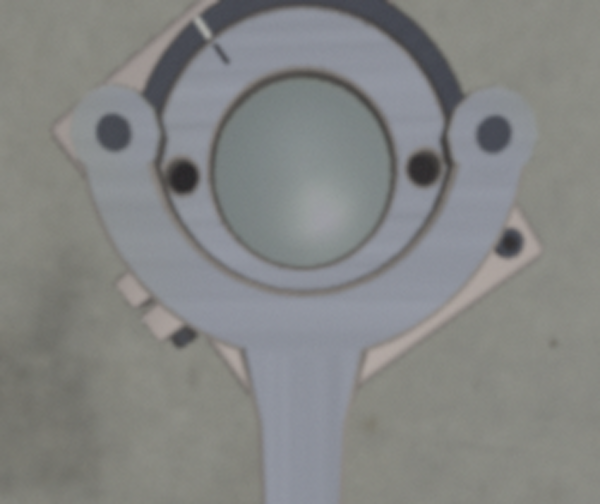

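The crop shows the white line (203,27) and the black line (219,51) meeting radially. The holes read a ring yaw of about -22.4°, where about -23° was expected, so the ring is home. I'll carry the spanner back to its old clear spot.

Emit:
arm_command --moves '[{"dx":0.0094,"dy":0.0472,"dz":0,"twist":0},{"dx":0.0094,"dy":0.0472,"dz":0,"twist":0},{"dx":0.0094,"dy":0.0472,"dz":0,"twist":0},{"dx":0.0094,"dy":0.0472,"dz":0,"twist":0},{"dx":0.0094,"dy":0.0472,"dz":0,"twist":0},{"dx":0.0094,"dy":0.0472,"dz":0,"twist":0},{"dx":0,"dy":0,"dz":0,"twist":-9.8},{"dx":0,"dy":0,"dz":0,"twist":-9.8}]'

```text
time: 17.75
eef_pos: [0.4559, -0.2803, 0.1248]
tool_rot: [0.999, -0.039, -0.001, -0.001]
force: [0.4, 0.1, -1.7]
opening: 0.0188
gripper_force: 59.6
```

Emit:
arm_command --moves '[{"dx":0,"dy":0,"dz":0.02,"twist":0},{"dx":0,"dy":0,"dz":0.03,"twist":0},{"dx":0,"dy":0,"dz":0.03,"twist":0},{"dx":0,"dy":0,"dz":0.02,"twist":0},{"dx":0,"dy":0,"dz":0.01,"twist":0},{"dx":0,"dy":0,"dz":0.004,"twist":0},{"dx":0,"dy":0,"dz":0,"twist":0},{"dx":0,"dy":0,"dz":0,"twist":0}]'

```text
time: 18.75
eef_pos: [0.4576, -0.2803, 0.0129]
tool_rot: [0.999, -0.041, 0.001, 0.0]
force: [-0.5, -0.0, -2.7]
opening: 0.0189
gripper_force: 59.6
```

Emit:
arm_command --moves '[{"dx":0,"dy":0,"dz":0.002,"twist":0},{"dx":0,"dy":0,"dz":0.002,"twist":0},{"dx":0,"dy":0,"dz":0.001,"twist":0},{"dx":0,"dy":0,"dz":0.001,"twist":0},{"dx":0,"dy":0,"dz":0.0005,"twist":0},{"dx":0,"dy":0,"dz":0,"twist":0},{"dx":0,"dy":0,"dz":0,"twist":0},{"dx":0,"dy":0,"dz":0,"twist":0}]'

```text
time: 19.75
eef_pos: [0.4572, -0.28, 0.0066]
tool_rot: [0.999, -0.041, 0.0, 0.0]
force: [-3.3, 1.7, 9.6]
opening: 0.0188
gripper_force: 61.2
```

Emit:
arm_command --moves '[{"dx":0,"dy":0,"dz":0,"twist":0},{"dx":0,"dy":0,"dz":0,"twist":0},{"dx":0,"dy":0,"dz":0,"twist":0},{"dx":0,"dy":0,"dz":0,"twist":0},{"dx":0,"dy":0,"dz":0,"twist":0},{"dx":0,"dy":0,"dz":0,"twist":0},{"dx":0,"dy":0,"dz":0,"twist":0},{"dx":0,"dy":0,"dz":0,"twist":0}]' --jaw 0.085

```text
time: 20.75
eef_pos: [0.4572, -0.2801, 0.0057]
tool_rot: [0.999, -0.041, 0.0, 0.0]
force: [-0.7, -0.3, -0.1]
opening: 0.0853
gripper_force: 0.0
```

Emit:
arm_command --moves '[{"dx":0,"dy":0,"dz":-0.01,"twist":0},{"dx":0,"dy":0,"dz":-0.02,"twist":0},{"dx":0,"dy":0,"dz":-0.03,"twist":0},{"dx":0,"dy":0,"dz":-0.04,"twist":0},{"dx":0,"dy":0,"dz":-0.04,"twist":0},{"dx":0,"dy":0,"dz":-0.03,"twist":0},{"dx":0,"dy":0,"dz":0,"twist":0},{"dx":0,"dy":0,"dz":0,"twist":0}]'

```text
time: 21.75
eef_pos: [0.4567, -0.2797, 0.1755]
tool_rot: [0.999, -0.041, -0.0, -0.0]
force: [-0.7, 0.6, -0.6]
opening: 0.0854
gripper_force: 0.0
```

Run:
```python
from h import *
s,p,M=rep();print(s["opening"])
m=vision.camera_model("wrist");I=vision.grab_frame("wrist")[:,:,::-1].copy();g=cv2.cvtColor(I,6)
# find pin dots: dark blobs around expected places on the bright yoke
for e in [[.5545,-.2565,.0155],[.549,-.320,.0155]]:
    u=w2p(m,e)[0];x,y=u.astype(int);w=g[y-14:y+15,x-14:x+15].astype(float)
    b=cv2.GaussianBlur(w,(0,0),1.2);k=cv2.Canny(w.astype(np.uint8),40,100)
    h=cv2.morphologyEx(g[y-14:y+15,x-14:x+15],cv2.MORPH_BLACKHAT,np.ones((9,9),np.uint8));i=np.unravel_index(h.argmax(),h.shape)
    hh=np.where(h>h.max()/2,h,0).astype(float);yy,xx=np.mgrid[:29,:29]
    q=[(hh*xx).sum()/hh.sum()+x-14,(hh*yy).sum()/hh.sum()+y-14];print("dot",np.round(q,1),h.max(),p2w(m,[q],.0155).round(4))
```

```text
[ 0.4567 -0.2797  0.1755] yaw -4.7 F [-0.7  0.6 -0.6] T [-0.02  0.04 -0.  ] axis pt [ 0.5531 -0.2868  0.1755] J6 1.0810703098983847
0.08544964130686794
dot [281.6  84.7] 68 [[ 0.5557 -0.2553  0.0155]]
dot [350.2  84.9] 69 [[ 0.5503 -0.3191  0.0155]]
```

The pin dots are 64 mm apart at table height, so the spanner lies flat and clear of the fixture. I'll hand the job in.

```bash
python3 -c "
from cell import arm
print(arm.finish_job())"
```

```text
the job is handed in; nothing more can be done
None
```

The ring is turned clockwise to its stop with the black and white lines meeting, the spanner lies flat, pins down, back where it started and clear of the fixture, and the job was handed in at about 22 s of the 59 s limit.

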